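Put the disc-cutter punches back on the rack by size

ROBOT

A 7-joint arm with a two-finger parallel gripper is mounted at the origin on the work surface. World frame = base frame: x ahead of the robot, y to its left, z up, the work surface at z = 0. Lengths are in m, angles in rad, forces in N, time in s.
With the tool pointing down it reaches from about 0.35 to 0.9 m from the base axis. Payload 19.9 kg.
Tool frame: the origin (TCP) lies midway between the tips of the shut fingers; the grasp point (between the pads) lies 19 mm behind it (ctrl.hold_point_z is the distance from the TCP to the grasp point, in m); y points along the fingers, x is the direction in which the jaws open and shut, and the axes are right-handed (so a half turn about y gives the same grasp; the last joint's range is limited). The gripper opens to 85 mm and grips with 20 to 120 N. Pads are 22 mm wide; open, the fingers measure 114 mm over their backs; the gripper's body (76 mm by 85 mm) begins 54 mm behind the grasp point. The pads swing forward as they close: fully open they stand 13 mm farther back than shut.
Start: joints at [-1.159, 0.417, -0.01, 1.614, 0.005, 1.111, -0.053], TCP at [0.274, 0.562, 0.231] pointing down, gripper open.
Joint ranges: [-2.81, 2.81], [-0.39, 2.02], [-1.27, 1.25], [0.06, 2.57], [-1.19, 4.33], [0.19, 2], [-2.82, 2.82]. Speed limits (rad/s): [1.89, 1.89, 2.39, 2.39, 3.01, 3.01, 3.01].

INTERFACE

Orientations are given as a unit quaternion [w, x, y, z].
In Python, from cell import readout, viewer, order, ctrl gives the robot as it stands.
- The arm moves only by the tool play_rows, never from a script. Its argument "steps" is a list of rows, each an object with "delta_pos": the shift along the tool's x, y, z in mm, a list of three; "spin": the turn about the tool's y in degrees. In form: [{"delta_pos": [dx, dy, dz], "spin": spin}, ...]. A call has 1 to 12 rows; each row shifts and turns the pose as measured when the row begins, along the tool's axes as they then stand; what a row does not reach is not made up. A row lasts 1/10 s, in which the tool goes at most 50 mm and 8.59 degrees, less where a joint would pass 70% of its speed; a pose out of reach is approached as far as the arm can. A call with a gripper value outside its range is refused whole. "grip" is the gripper command: -1 is shut, 1 is fully open, values between are in proportion, set as the call begins (left out, the last holds). The fingers move at their own pace and stop on an object; "force" is the grip in N (left out, the last holds). Time passes only in rows, so rows that do not move let the fingers close. It gives the time, the measured TCP pose, the force and the opening at its end, in the units of the state.
- readout.state(): the state, without advancing time (a new reading comes with each control period).
- viewer.grab_frame(name): name is "scene" or "top"; returns the picture (384x512x3 uint8, red, green, blue); there is no depth.
- viewer.calibration(name): a dict with "fx", "fy", "cx", "cy" (pixels), "extrinsics" (4x4, takes a point from world to camera coordinates). Camera axes: x right, y down, z forward; pixel columns grow to the right and rows downward; lengths in m; the calibration is good to about 2 mm. A picture is of the moment at which its call begins. calibration takes no time and is no camera call.
- order.sign_off(): hands the job in, once; it reports no verdict.
The state is a dict: "t": time; "joint_pos": joint angles; "joint_vel": joint speeds; "tau": joint torques, N m; "ee_pos": TCP position; "tcp_rot": TCP orientation; "ft_force": force on the tool from outside, world axes, zero at the start; "torque": the same for the moment, N m; "gripper_width": opening from 0.0 (shut) to 1.0 (fully open).
Only numpy, scipy, OpenCV 4.12 (cv2) and the standard library are available. Lean on these libraries where they do the work, as an engineer would, in place of code of your own. Each camera call takes 0.05 s, during which the arm holds its last target. There are 200 camera calls.

TASK

Put the four steel disc-cutting punches back on the wooden rack in order of foot size: the smallest on the ring mark next to the brass stop, then each larger one on the next ring, the largest farthest from the stop. Stand each upright on the board, shank up, centred on its ring (within about a centimetre), and leave the white ring cone standing where it is.

Things in the scene. Friction and masses are not known exactly. Their poses are not given: they have to be found in the camera images.
- punch_22: a loose steel disc-cutting punch standing upright: a round foot 22 mm across and 18 mm high, on it a coaxial round shank 18 mm across and 30 mm high (48 mm overall; all four punches have the same heights and shank, only the foot's width differs: 22, 34, 46, 58 mm). Origin at the centre of the underside, z up along the axis; about 110 g
- punch_34: a loose steel disc-cutting punch standing upright: a round foot 34 mm across and 18 mm high, on it a coaxial round shank 18 mm across and 30 mm high (48 mm overall; all four punches have the same heights and shank, only the foot's width differs: 22, 34, 46, 58 mm). Origin at the centre of the underside, z up along the axis; about 190 g
- punch_46: a loose steel disc-cutting punch standing upright: a round foot 46 mm across and 18 mm high, on it a coaxial round shank 18 mm across and 30 mm high (48 mm overall; all four punches have the same heights and shank, only the foot's width differs: 22, 34, 46, 58 mm). Origin at the centre of the underside, z up along the axis; about 300 g
- punch_58: a loose steel disc-cutting punch standing upright: a round foot 58 mm across and 18 mm high, on it a coaxial round shank 18 mm across and 30 mm high (48 mm overall; all four punches have the same heights and shank, only the foot's width differs: 22, 34, 46, 58 mm). Origin at the centre of the underside, z up along the axis; about 430 g
- mark_a: flush ring mark with centre dot, 64 mm across, on the fixed light wooden rack board; one end of the row. Straight row a, b, c, d, 72 mm apart. Origin: ring centre on the board's top, 12 mm above the table; +y runs along the row from d to a, +x across it to the low dark fence (45 mm from the ring centre, top 10 mm above the board)
- mark_b: flush ring mark with centre dot, 64 mm across, on the fixed light wooden rack board; second, next to mark_a. Straight row a, b, c, d, 72 mm apart. Origin: ring centre on the board's top, 12 mm above the table; +y runs along the row from d to a, +x across it to the low dark fence (45 mm from the ring centre, top 10 mm above the board)
- mark_c: flush ring mark with centre dot, 64 mm across, on the fixed light wooden rack board; third, next to mark_d. Straight row a, b, c, d, 72 mm apart. Origin: ring centre on the board's top, 12 mm above the table; +y runs along the row from d to a, +x across it to the low dark fence (45 mm from the ring centre, top 10 mm above the board)
- mark_d: flush ring mark with centre dot, 64 mm across, on the fixed light wooden rack board; the other end of the row. Straight row a, b, c, d, 72 mm apart. Origin: ring centre on the board's top, 12 mm above the table; +y runs along the row from d to a, +x across it to the low dark fence (45 mm from the ring centre, top 10 mm above the board)
- stop: the brass stop, a fixed upright brass pillar 22 mm across and 30 mm high standing on the rack board just beyond one end of the row, 57 mm from the nearest ring's centre and in line with the row. It may stand at either end; the other end has only a flat dark dot. Origin at the centre of its foot, on the board's top face
- ring_cone: a loose white porcelain ring-holder cone with a gold ring on it, foot 48 mm across, 72 mm high, standing among the punches. Origin at the centre of its underside, z up. To be left alone
Not all that is in view belongs to the job. Leave any pink look-alike of the punch_34 alone. What is shaped like the punch_22 but orange is not meant.

How it is judged:
By the outcome, as a careful person would: the job done as asked, in the order asked, and still so for the second after the job is handed in, with the robot touching nothing.
It also fails if it takes over 96 s, if anything falls off the work surface, if the arm or the gripper's body presses on something with over 40 N, if the wrist force passes 120 N, or if a joint passes its speed limit or range.

## Working session

There is one attempt and no reset: what is moved stays moved. The work goes in short steps, Python scripts to look and compute and a tool call to move; the robot and the scene stay as the last step left them, time stands still between calls to the robot, and variables do not carry over. Pictures are saved under pics/ and viewed, about 12 in all and at most 16, crops included, and the job is handed in when it is done.

Besides the shell and the picture viewer there is one more tool, called as name(argument=value, ...), one argument or row to a line, values as JSON. play_rows: Moves the arm, as the interface text tells. Its arguments: {"type":"object","properties":{"steps":{"type":"array","items":{"type":"object","properties":{"delta_pos":{"type":"array","items":{"type":"number"}},"spin":{"type":"number"}}}},"grip":{"type":"number"},"force":{"type":"number"}},"required":["steps"]}

```bash
mkdir -p pics; ls
python3 - <<'E'
from cell import readout, viewer, ctrl
import cv2, numpy as np
for n in("scene","top"):
    f=viewer.grab_frame(n); cv2.imwrite(f"pics/{n}0.png",f[:,:,::-1]); c=viewer.calibration(n); print(n,{k:np.round(v,4).tolist() for k,v in c.items()})
s=readout.state(); print({k:np.round(v,3).tolist() for k,v in s.items()}, ctrl.hold_point_z, dir(ctrl))
E
```

```text
pics
scene {'fx': 386.7408, 'fy': 386.7408, 'cx': 248.9225, 'cy': 189.2595, 'extrinsics': [[0.6658, 0.7461, -0.0135, -0.3509], [0.473, -0.4359, -0.7657, -0.2178], [-0.5771, 0.5034, -0.6431, 1.2419], [0.0, 0.0, 0.0, 1.0]]}
top {'fx': 412.4269, 'fy': 412.4269, 'cx': 257.5101, 'cy': 192.2142, 'extrinsics': [[0.0144, -0.9998, -0.0137, 0.0175], [-0.9946, -0.013, -0.1025, 0.5212], [0.1023, 0.0151, -0.9946, 1.1299], [0.0, 0.0, 0.0, 1.0]]}
{'t': 0.1, 'joint_pos': [-1.159, 0.418, -0.01, 1.614, 0.005, 1.111, -0.053], 'joint_vel': [-0.001, -0.001, -0.0, -0.002, -0.001, 0.0, 0.001], 'tau': [0.003, -86.583, 0.682, -43.563, 0.019, 0.005, 0.0], 'ee_pos': [0.274, 0.561, 0.231], 'tcp_rot': [-0.599, 0.6, 0.374, -0.375], 'ft_force': [-0.469, 0.725, -0.309], 'torque': [0.013, 0.012, 0.007], 'gripper_width': 0.998} 0.0187 ['Unreachable', '__class__', '__delattr__', '__dict__', '__dir__', '__doc__', '__eq__', '__format__', '__ge__', '__getattribute__', '__getstate__', '__gt__', '__hash__', '__init__', '__init_subclass__', '__le__', '__lt__', '__module__', '__ne__', '__new__', '__reduce__', '__reduce_ex__', '__repr__', '__setattr__', '__sizeof__', '__str__', '__subclasshook__', '__weakref__', 'hold_point_z']
```

View pics/top0.png

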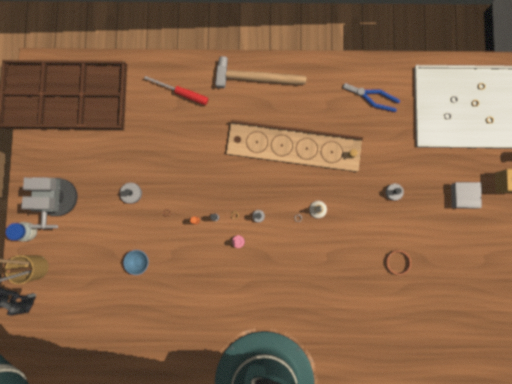

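View pics/scene0.png

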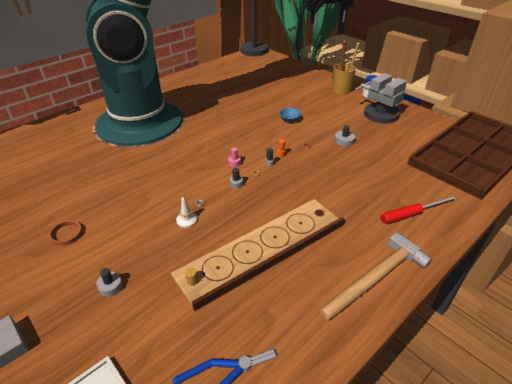

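Top view: stop at the right end of the rack (350,154). There are four grey punches, at (130,193), (214,217), (258,216) and (394,192). The orange one (193,220), the pink one (238,241) and the white cone (318,209) are to be left alone. Next I'll enlarge the row and measure.

```bash
cat > h.py <<'E'
import cv2, numpy as np
from cell import readout, viewer
from scipy.spatial.transform import Rotation as R
def cast(n,px,z):
    c=viewer.calibration(n);E=np.array(c["extrinsics"])
    d=E[:3,:3].T@np.array([(px[0]-c["cx"])/c["fx"],(px[1]-c["cy"])/c["fy"],1]);o=-E[:3,:3].T@E[:3,3]
    return (o+d*(z-o[2])/d[2])
def proj(n,p):
    c=viewer.calibration(n);E=np.array(c["extrinsics"]);q=E[:3,:3]@p+E[:3,3]
    return np.array([c["fx"]*q[0]/q[2]+c["cx"],c["fy"]*q[1]/q[2]+c["cy"]])
def tool():
    s=readout.state();q=np.array(s["tcp_rot"]);return np.array(s["ee_pos"]),R.from_quat(np.r_[q[1:],q[0]]).as_matrix(),s
E
python3 - <<'E'
from h import *
f=cv2.imread("pics/top0.png")
tiles=[cv2.resize(f[y-20:y+20,x-20:x+20],(260,260),interpolation=cv2.INTER_CUBIC) for x,y in[(130,193),(214,217),(258,216),(394,192),(318,209)]]
tiles.append(cv2.resize(f[110:180,220:370],(260,260)))
cv2.imwrite("pics/crop.png",np.vstack([np.hstack(tiles[:3]),np.hstack(tiles[3:])]))
h=cv2.cvtColor(f,cv2.COLOR_BGR2HSV)
for x,y in[(130,193),(214,217),(258,216),(394,192),(318,209)]:
    m=(h[y-20:y+20,x-20:x+20,1]<90).astype(np.uint8)
    n,l,st,c=cv2.connectedComponentsWithStats(m); i=1+np.argmax(st[1:,4]); 
    print((x,y),st[i], c[i]+[x-20,y-20], 2*np.sqrt(st[i][4]/np.pi))
for y in (193,192): print(f[y-1,115:146,:].sum(1) if y==193 else f[y-1,379:410].sum(1))
print(tool()[0:2])
E
```

```text
(130, 193) [ 10   9  22  22 387] [130.24547804 192.6744186 ] 22.197831060995757
(214, 217) [16 17  9  7 54] [214.2962963  216.94444444] 8.291859587312052
(258, 216) [ 14  14  13  13 132] [257.98484848 215.71969697] 12.964089628857149
(394, 192) [ 11  11  19  18 261] [394.19157088 191.5862069 ] 18.229523339239496
(318, 209) [ 11  12  18  17 254] [317.66535433 209.07874016] 17.983404693292407
[322 311 287 240 217 239 248 245 237 239 237 236 242 241 212 206 225 334
 437 484 489 490 485 476 456 400 362 336 316 313 314]
[269 231 200 183 171 169 176 193 224 248 261 259 233 220 173 126 144 208
 229 253 271 288 385 447 425 368 336 329 328 325 325]
(array([0.27383211, 0.56147019, 0.23071705]), array([[ 4.38329050e-01, -4.51208894e-04, -8.98814464e-01],
       [ 8.98813866e-01, -1.03758787e-03,  4.38329279e-01],
       [-1.13037706e-03, -9.99999360e-01, -4.92520955e-05]]))
```

View pics/crop.png

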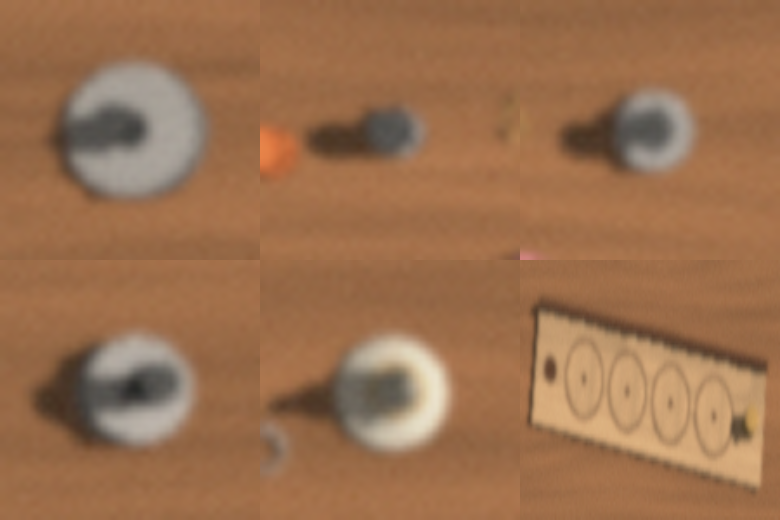

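The crop confirms it: (130,193) is 58 (22 px wide), (214,217) is 22 (8 px), (258,216) is 34 (13 px) and (394,192) is 46 (18 px). All have grey feet. The rings lie at about columns 257–332, with the brass stop beside the right-hand one. Now for ring positions and a scene-view cross-check.

Run:
```python
from h import *
f=cv2.imread("pics/top0.png")
def rings(n,x0,y0,x1,y1):
    f=cv2.imread(f"pics/{n}0.png");k=6
    g=cv2.resize(cv2.cvtColor(f,cv2.COLOR_BGR2GRAY)[y0:y1,x0:x1],None,fx=k,fy=k,interpolation=cv2.INTER_CUBIC)
    m=cv2.adaptiveThreshold(g,255,cv2.ADAPTIVE_THRESH_MEAN_C,cv2.THRESH_BINARY_INV,61,6)
    cs,_=cv2.findContours(m,cv2.RETR_LIST,cv2.CHAIN_APPROX_NONE);o=[]
    for c in cs:
        if len(c)<30: continue
        (e,ax,_)=cv2.fitEllipse(c)
        a=np.pi*ax[0]*ax[1]/4
        if ax[1]/k<60 and ax[0]/k>10 and abs(cv2.contourArea(c)/a-1)<.06:
            p=[(e[0]+.5)/k-.5+x0,(e[1]+.5)/k-.5+y0]; o.append(p); print(n,np.round(p,1),np.round(np.array(ax)/k,1),cast(n,p,.012).round(4))
rings("top",220,110,375,180); rings("scene",165,190,355,310)
for k,p in dict(p58=(130.2,192.7),p22=(214.3,216.9),p34=(258,215.7),p46=(394.2,191.6)).items():
    w=cast("top",p,.018);print(k,w.round(4),proj("scene",np.r_[w[:2],.018]).round(1),proj("scene",np.r_[w[:2],.048]).round(1))
for q in [(343,138),(270,160),(236,185),(110,288)]: print(q,cast("scene",q,.018).round(4))
```

```text
top [281.5 144.6] [18.3 19.6] [ 0.6607 -0.0421  0.012 ]
top [281.4 145. ] [22.4 23.4] [ 0.6597 -0.0417  0.012 ]
top [256.8 141.3] [18.4 19.4] [0.6697 0.0292 0.012 ]
top [256.5 141.6] [22.3 23.4] [0.6688 0.03   0.012 ]
scene [217.3 267.8] [22.3 29.1] [ 0.6403 -0.1855  0.012 ]
scene [247.  251.8] [20.7 27.8] [ 0.6491 -0.114   0.012 ]
scene [246.9 251.7] [24.5 31.7] [ 0.6487 -0.1139  0.012 ]
scene [274.6 236.9] [18.8 26.8] [ 0.6579 -0.0425  0.012 ]
scene [274.5 236.8] [22.6 30.6] [ 0.6575 -0.0424  0.012 ]
scene [300.1 223.1] [17.3 25.9] [0.6667 0.0289 0.012 ]
scene [300.1 223. ] [21.  29.7] [0.6664 0.0291 0.012 ]
p58 [0.5157 0.3861 0.018 ] [345.1 135.7] [346.6 126.8]
p22 [0.4504 0.1454 0.018 ] [270.1 158.9] [270.4 149.7]
p34 [0.4555 0.0225 0.018 ] [236.6 179. ] [236.2 169.5]
p46 [ 0.5286 -0.3598  0.018 ] [109.8 280.4] [105.9 270.5]
(343, 138) [0.5191 0.3719 0.018 ]
(270, 160) [0.4538 0.1416 0.018 ]
(236, 185) [0.4726 0.0058 0.018 ]
(110, 288) [ 0.5452 -0.3676  0.018 ]
```

play_rows(
  steps=[
    {"spin": 8},
    {"spin": 8},
    {"spin": 8},
    {"spin": 8},
    {"spin": 8},
    {"spin": 8},
    {"spin": 8},
    {"spin": 8},
    {"spin": 7},
    {"spin": 0},
  ],
  grip=0.2,
  force=60,
)

```text
$.steps[0]: bad value
```

```bash
cat > go.py <<'E'
from h import *
import sys
# delta (mm, tool axes) from now to world TCP x y z; spin to yaw -7
p,M,s=tool(); t=np.array([float(v) for v in sys.argv[1:4]])
yaw=np.degrees(np.arctan2(M[1,0],M[0,0]))
print("t",round(s["t"],2),"pos",p.round(4),"yaw",yaw.round(2),"axis",M[:,1].round(4),"w",round(s["gripper_width"],3),"F",np.round(s["ft_force"],1),"j",np.round(s["joint_pos"],2))
print("delta",(M.T@(t-p)*1000).round(1),"spin",round(yaw+7,1))
E
python3 go.py 0.5165 0.3855 0.15
```

```text
t 0.1 pos [0.2738 0.5615 0.2307] yaw 64.0 axis [-5.e-04 -1.e-03 -1.e+00] w 0.998 F [-0.5  0.7 -0.3] j [-1.16  0.42 -0.01  1.61  0.    1.11 -0.05]
delta [ -51.7   80.8 -295.2] spin 71.0
```

play_rows(
  steps=[
    {"delta_pos": [0,0,0],"spin": 8},
    {"delta_pos": [0,0,0],"spin": 8},
    {"delta_pos": [0,0,0],"spin": 8},
    {"delta_pos": [0,0,0],"spin": 8},
    {"delta_pos": [0,0,0],"spin": 8},
    {"delta_pos": [0,0,0],"spin": 8},
    {"delta_pos": [0,0,0],"spin": 8},
    {"delta_pos": [0,0,0],"spin": 8},
    {"delta_pos": [0,0,0],"spin": 7},
    {"delta_pos": [0,0,0],"spin": 0},
  ],
  grip=0.2,
  force=60,
)

```text
t: 1.1
ee_pos: [0.2731, 0.5595, 0.2271]
tcp_rot: [-0.702, 0.707, -0.062, 0.06]
ft_force: [-0.6, 0.4, -0.4]
gripper_width: 0.599
```

```bash
python3 go.py 0.5165 0.3855 0.15
```

```text
t 1.1 pos [0.2731 0.5595 0.2271] yaw -9.86 axis [-0.0032 -0.0075 -1.    ] w 0.599 F [-0.6  0.4 -0.4] j [-1.35  0.43  0.24  1.62 -0.11  1.11 -1.25]
delta [ 269.8   77.6 -129.1] spin -2.9
```

play_rows(
  steps=[
    {"delta_pos": [38,8,-18],"spin": -1},
    {"delta_pos": [38,8,-18],"spin": -1},
    {"delta_pos": [38,8,-18],"spin": -1},
    {"delta_pos": [38,8,-18],"spin": 0},
    {"delta_pos": [38,8,-18],"spin": 0},
    {"delta_pos": [38,8,-18],"spin": 0},
    {"delta_pos": [38,8,-18],"spin": 0},
    {"delta_pos": [0,0,0],"spin": 0},
  ],
)

```text
t: 1.9
ee_pos: [0.5285, 0.3973, 0.1671]
tcp_rot: [-0.703, 0.71, -0.029, 0.025]
ft_force: [-0.5, -1.8, -0.3]
gripper_width: 0.598
```

```bash
python3 go.py 0.5165 0.3855 0.1
```

```text
t 1.9 pos [0.5285 0.3973 0.1671] yaw -4.39 axis [-0.0053 -0.0087 -0.9999] w 0.598 F [-0.5 -1.8 -0.3] j [-0.89  0.56  0.28  1.57 -0.17  1.04 -0.64]
delta [-10.8  67.3 -12.1] spin 2.6
```

play_rows(
  steps=[
    {"delta_pos": [-6,20,-6],"spin": 1},
    {"delta_pos": [-5,20,-6],"spin": 1},
    {"delta_pos": [0,20,0],"spin": 0},
    {"delta_pos": [0,10,0],"spin": 0},
    {"delta_pos": [0,0,0],"spin": 0},
  ],
)

```text
t: 2.4
ee_pos: [0.5173, 0.3832, 0.094]
tcp_rot: [-0.703, 0.71, -0.037, 0.032]
ft_force: [0.4, 0.8, 0.6]
gripper_width: 0.596
```

```bash
python3 go.py 0.5165 0.3855 0.023
python3 - <<'E'
from h import *
a=viewer.grab_frame("scene")[80:180,290:400,::-1];b=viewer.grab_frame("top")[150:240,75:185,::-1]
cv2.imwrite("pics/a1.png",np.hstack([cv2.resize(a,(400,364)),cv2.resize(b,(400,364))]))
E
```

```text
t 2.4 pos [0.5173 0.3832 0.094 ] yaw -5.6 axis [-0.0063 -0.0095 -0.9999] w 0.596 F [0.4 0.8 0.6] j [-0.88  0.62  0.27  1.67 -0.19  0.89 -0.63]
delta [-0.7 71.   2.9] spin 1.4
```

View pics/a1.png

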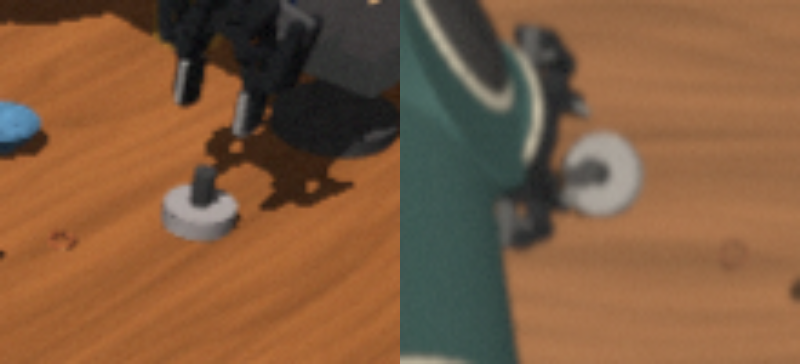

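Both pictures show the open fingers straddling the 58 mm punch (scene crop: tips at (185,100) and (245,130), shank at (203,185)). Descend.

play_rows(
  steps=[
    {"delta_pos": [0,20,1.5],"spin": 0.7},
    {"delta_pos": [0,20,1],"spin": 0.7},
    {"delta_pos": [0,18,0],"spin": 0},
    {"delta_pos": [0,10,0],"spin": 0},
    {"delta_pos": [0,2,0],"spin": 0},
    {"delta_pos": [0,0,0],"spin": 0},
  ],
)

```text
t: 3.1
ee_pos: [0.5214, 0.3894, 0.0302]
tcp_rot: [-0.705, 0.706, -0.041, 0.043]
ft_force: [-0.7, 0.4, 0.1]
gripper_width: 0.597
```

```bash
python3 go.py 0.5165 0.3855 0.022
```

```text
t 3.1 pos [0.5214 0.3894 0.0302] yaw -6.81 axis [ 0.0026 -0.0014 -1.    ] w 0.597 F [-0.7  0.4  0.1] j [-0.87  0.71  0.25  1.68 -0.23  0.78 -0.64]
delta [-4.4  8.1 -4.4] spin 0.2
```

play_rows(
  steps=[
    {"delta_pos": [-4,0,-4],"spin": 0},
    {"delta_pos": [0,8,0],"spin": 0},
    {"delta_pos": [0,0,0],"spin": 0},
  ],
)

```text
t: 3.4
ee_pos: [0.5174, 0.3863, 0.0239]
tcp_rot: [0.706, -0.706, 0.04, -0.044]
ft_force: [0.6, 1.0, 0.7]
gripper_width: 0.601
```

```bash
python3 go.py 0.5165 0.3855 0.022
```

```text
t 3.4 pos [0.5174 0.3863 0.0239] yaw -6.78 axis [ 4.8e-03  7.0e-04 -1.0e+00] w 0.601 F [0.6 1.  0.7] j [-0.87  0.71  0.24  1.7  -0.23  0.76 -0.63]
delta [-0.8  1.9 -0.9] spin 0.2
```

play_rows(
  steps=[
    {"delta_pos": [0,1,0],"spin": 0},
    {"delta_pos": [0,0,0],"spin": 0},
    {"delta_pos": [0,0,0],"spin": 0},
    {"delta_pos": [0,0,0],"spin": 0},
    {"delta_pos": [0,0,0],"spin": 0},
    {"delta_pos": [0,0,0],"spin": 0},
  ],
  grip=-1,
)

```text
t: 4.0
ee_pos: [0.5173, 0.3866, 0.0235]
tcp_rot: [0.706, -0.705, 0.04, -0.043]
ft_force: [-2.1, -1.3, 1.4]
gripper_width: 0.19
```

```bash
python3 go.py 0.5165 0.3855 0.022
```

```text
t 4.0 pos [0.5173 0.3866 0.0235] yaw -6.77 axis [ 0.0045  0.0011 -1.    ] w 0.19 F [-2.1 -1.3  1.4] j [-0.87  0.71  0.24  1.7  -0.23  0.76 -0.63]
delta [-0.7  1.5 -1.2] spin 0.2
```

Gripped at z 0.0235. Lift and head for the far ring.

play_rows(
  steps=[
    {"delta_pos": [0,-20,0],"spin": 0},
    {"delta_pos": [0,-25,0],"spin": 0},
    {"delta_pos": [0,-25,0],"spin": 0},
    {"delta_pos": [0,-25,0],"spin": 0},
    {"delta_pos": [0,-15,0],"spin": 0},
    {"delta_pos": [0,0,0],"spin": 0},
  ],
)

```text
t: 4.6
ee_pos: [0.5155, 0.3851, 0.1345]
tcp_rot: [-0.705, 0.707, -0.042, 0.042]
ft_force: [-0.0, 0.2, -4.4]
gripper_width: 0.19
```

```bash
python3 go.py 0.668 0.0293 0.13
```

```text
t 4.6 pos [0.5155 0.3851 0.1345] yaw -6.79 axis [ 6.0e-04 -2.9e-03 -1.0e+00] w 0.19 F [-0.   0.2 -4.4] j [-0.9   0.56  0.29  1.65 -0.18  0.95 -0.67]
delta [ 193.5    5.6 -335.3] spin 0.2
```

play_rows(
  steps=[
    {"delta_pos": [10,0,-18],"spin": 0},
    {"delta_pos": [20,0,-34],"spin": 0},
    {"delta_pos": [20,0,-34],"spin": 0},
    {"delta_pos": [20,0,-34],"spin": 0},
    {"delta_pos": [20,0,-34],"spin": 0},
    {"delta_pos": [20,0,-34],"spin": 0},
    {"delta_pos": [20,0,-34],"spin": 0},
    {"delta_pos": [20,0,-34],"spin": 0},
    {"delta_pos": [20,0,-34],"spin": 0},
    {"delta_pos": [15,0,-28],"spin": 0},
    {"delta_pos": [5,0,-10],"spin": 0},
    {"delta_pos": [0,0,0],"spin": 0},
  ],
)

```text
t: 5.8
ee_pos: [0.6643, 0.0236, 0.117]
tcp_rot: [-0.702, 0.709, -0.046, 0.034]
ft_force: [-0.3, 0.2, -4.2]
gripper_width: 0.186
```

```bash
python3 go.py 0.668 0.0293 0.08
```

```text
t 5.8 pos [0.6643 0.0236 0.117 ] yaw -6.53 axis [-0.017  -0.0089 -0.9998] w 0.186 F [-0.3  0.2 -4.2] j [-0.31  0.63  0.33  1.59 -0.22  0.97 -0.03]
delta [ 3.6 36.9  6.5] spin 0.5
```

play_rows(
  steps=[
    {"delta_pos": [4,15,6],"spin": 0.4},
    {"delta_pos": [0,15,0],"spin": 0},
    {"delta_pos": [0,10,0],"spin": 0},
    {"delta_pos": [0,0,0],"spin": 0},
  ],
)

```text
t: 6.2
ee_pos: [0.6662, 0.0343, 0.0701]
tcp_rot: [-0.703, 0.709, -0.049, 0.034]
ft_force: [-0.4, -0.2, -4.9]
gripper_width: 0.188
```

```bash
python3 go.py 0.668 0.0293 0.036
python3 - <<'E'
from h import *
a=viewer.grab_frame("scene")[170:290,230:380,::-1];b=viewer.grab_frame("top")[100:180,215:365,::-1]
cv2.imwrite("pics/a2.png",np.vstack([cv2.resize(a,(450,360)),cv2.resize(b,(450,240))]))
E
```

```text
t 6.2 pos [0.6662 0.0343 0.0701] yaw -6.7 axis [-0.0215 -0.0073 -0.9997] w 0.188 F [-0.4 -0.2 -4.9] j [-0.31  0.7   0.31  1.6  -0.24  0.9  -0.03]
delta [ 3.1 34.1 -4.4] spin 0.3
```

View pics/a2.png

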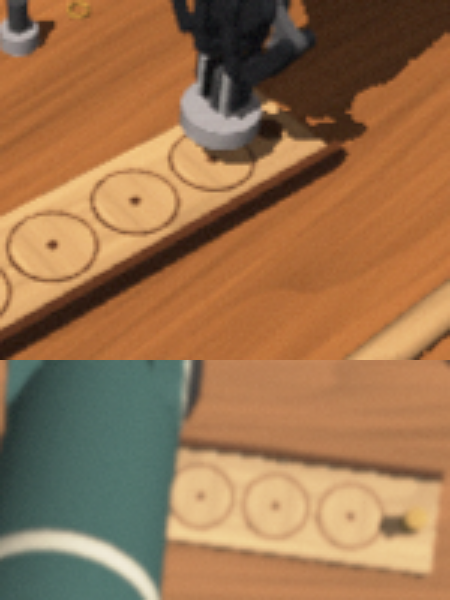

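The scene crop shows the 58 punch held upright above the far ring, foot at (222,115), with the ring's dot at (213,157) just below it. Keep lowering.

play_rows(
  steps=[
    {"delta_pos": [3,10,-4],"spin": 0},
    {"delta_pos": [0,10,0],"spin": 0},
    {"delta_pos": [0,6,0],"spin": 0},
    {"delta_pos": [0,0,0],"spin": 0},
  ],
)

```text
t: 6.7
ee_pos: [0.67, 0.0289, 0.0449]
tcp_rot: [-0.703, 0.709, -0.047, 0.036]
ft_force: [-0.4, 0.4, -4.7]
gripper_width: 0.189
```

```bash
python3 go.py 0.668 0.0293 0.036
```

```text
t 6.7 pos [0.67   0.0289 0.0449] yaw -6.73 axis [-0.0172 -0.0071 -0.9998] w 0.189 F [-0.4  0.4 -4.7] j [-0.3   0.73  0.3   1.61 -0.26  0.86 -0.02]
delta [-1.9  8.9  0.2] spin 0.3
```

play_rows(
  steps=[
    {"delta_pos": [-1.5,4,0],"spin": 0},
    {"delta_pos": [0,4,0],"spin": 0},
    {"delta_pos": [0,0,0],"spin": 0},
  ],
)

```text
t: 7.0
ee_pos: [0.6684, 0.029, 0.0365]
tcp_rot: [-0.703, 0.709, -0.047, 0.036]
ft_force: [-0.8, -0.2, -4.7]
gripper_width: 0.187
```

```bash
python3 go.py 0.668 0.0293 0.036
```

```text
t 7.0 pos [0.6684 0.029  0.0365] yaw -6.73 axis [-0.0168 -0.0071 -0.9998] w 0.187 F [-0.8 -0.2 -4.7] j [-0.3   0.74  0.3   1.61 -0.26  0.84 -0.01]
delta [-0.4  0.5  0.3] spin 0.3
```

play_rows(
  steps=[
    {"delta_pos": [0,1,0],"spin": 0},
    {"delta_pos": [0,0.5,0],"spin": 0},
  ],
)

```text
t: 7.2
ee_pos: [0.6684, 0.0289, 0.0359]
tcp_rot: [-0.703, 0.709, -0.047, 0.036]
ft_force: [-5.7, 0.2, 5.3]
gripper_width: 0.191
```

play_rows(
  steps=[
    {"delta_pos": [0,0,0],"spin": 0},
    {"delta_pos": [0,0,0],"spin": 0},
    {"delta_pos": [0,0,0],"spin": 0},
    {"delta_pos": [0,0,0],"spin": 0},
  ],
  grip=0.1,
)

```text
t: 7.6
ee_pos: [0.6697, 0.029, 0.0373]
tcp_rot: [-0.703, 0.709, -0.046, 0.037]
ft_force: [-1.2, -0.2, 0.3]
gripper_width: 0.548
```

play_rows(
  steps=[
    {"delta_pos": [0,-15,0],"spin": 0},
    {"delta_pos": [0,-25,0],"spin": 0},
    {"delta_pos": [0,-25,0],"spin": 0},
    {"delta_pos": [0,-25,0],"spin": 0},
    {"delta_pos": [0,-10,0],"spin": 0},
    {"delta_pos": [0,0,0],"spin": 0},
  ],
)

```text
t: 8.2
ee_pos: [0.6716, 0.0294, 0.1456]
tcp_rot: [-0.703, 0.708, -0.046, 0.038]
ft_force: [-0.2, -0.1, -1.6]
gripper_width: 0.552
```

```bash
python3 go.py 0.4515 0.1445 0.12
```

```text
t 8.2 pos [0.6716 0.0294 0.1456] yaw -6.76 axis [-0.0117 -0.0067 -0.9999] w 0.552 F [-0.2 -0.1 -1.6] j [-0.32  0.61  0.34  1.56 -0.22  1.02 -0.05]
delta [-231.8   27.5   88.6] spin 0.2
```

play_rows(
  steps=[
    {"delta_pos": [-15,0,6],"spin": 0},
    {"delta_pos": [-30,3,12],"spin": 0},
    {"delta_pos": [-35,3,13],"spin": 0},
    {"delta_pos": [-35,3,13],"spin": 0},
    {"delta_pos": [-35,3,13],"spin": 0},
    {"delta_pos": [-35,3,13],"spin": 0},
    {"delta_pos": [-30,3,12],"spin": 0},
    {"delta_pos": [-15,3,6],"spin": 0},
    {"delta_pos": [0,0,0],"spin": 0},
  ],
)

```text
t: 9.1
ee_pos: [0.4409, 0.1458, 0.1197]
tcp_rot: [-0.702, 0.71, -0.048, 0.035]
ft_force: [0.3, -1.5, -0.2]
gripper_width: 0.552
```

```bash
python3 go.py 0.4515 0.1445 0.07
python3 - <<'E'
from h import *
a=viewer.grab_frame("scene")[:,:,::-1];
cv2.imwrite("pics/a3.png",np.hstack([cv2.resize(a[100:200,220:320],(400,400),interpolation=2),cv2.resize(a[170:270,250:350],(400,400),interpolation=2)]))
E
```

```text
t 9.1 pos [0.4409 0.1458 0.1197] yaw -6.74 axis [-0.0184 -0.0103 -0.9998] w 0.552 F [ 0.3 -1.5 -0.2] j [-0.66  0.31  0.32  2.1  -0.13  0.78 -0.38]
delta [11.5 49.5  0.5] spin 0.3
```

View pics/a3.png

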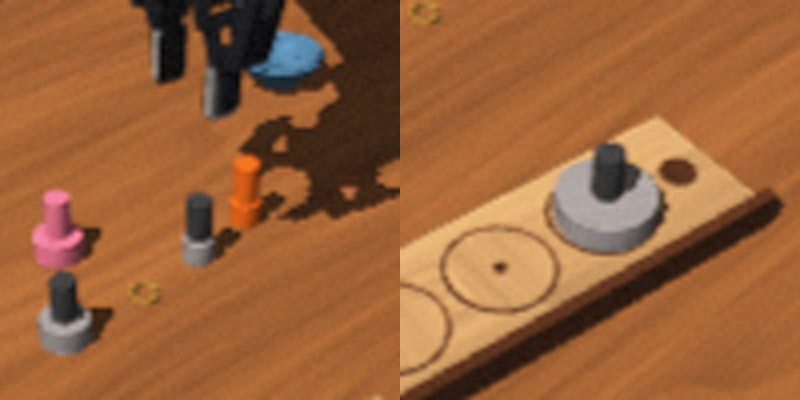

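The right panel shows the 58 upright on its ring, about 3–4 mm off the dot along the row. The left panel shows the grey punch_22, shank top at (200,198), between and clear of orange (245,190) and pink (58,230). The fingers are above it. Descend.

play_rows(
  steps=[
    {"delta_pos": [10,15,0],"spin": 0},
    {"delta_pos": [1,20,0],"spin": 0},
    {"delta_pos": [0,14,0],"spin": 0},
    {"delta_pos": [0,0,0],"spin": 0},
  ],
)

```text
t: 9.55
ee_pos: [0.4552, 0.1417, 0.0689]
tcp_rot: [-0.702, 0.71, -0.048, 0.037]
ft_force: [0.4, -0.1, 0.5]
gripper_width: 0.552
```

```bash
python3 go.py 0.4515 0.1445 0.022
```

```text
t 9.55 pos [0.4552 0.1417 0.0689] yaw -6.9 axis [-0.0159 -0.0108 -0.9998] w 0.552 F [ 0.4 -0.1  0.5] j [-0.62  0.42  0.3   2.1  -0.18  0.67 -0.32]
delta [-3.4 47.   2.9] spin 0.1
```

play_rows(
  steps=[
    {"delta_pos": [-3,14,3],"spin": 0},
    {"delta_pos": [0,14,0],"spin": 0},
    {"delta_pos": [0,10,0],"spin": 0},
    {"delta_pos": [0,0,0],"spin": 0},
  ],
)

```text
t: 9.95
ee_pos: [0.4544, 0.1433, 0.0301]
tcp_rot: [-0.701, 0.71, -0.048, 0.038]
ft_force: [0.6, -0.2, 1.3]
gripper_width: 0.548
```

```bash
python3 go.py 0.4515 0.1445 0.022
```

```text
t 9.95 pos [0.4544 0.1433 0.0301] yaw -7.04 axis [-0.0146 -0.0112 -0.9998] w 0.548 F [ 0.6 -0.2  1.3] j [-0.6   0.49  0.27  2.11 -0.22  0.58 -0.3 ]
delta [-2.9  8.1  1. ] spin -0.0
```

play_rows(
  steps=[
    {"delta_pos": [-3,4,1],"spin": 0},
    {"delta_pos": [0,3,0],"spin": 0},
    {"delta_pos": [0,0,0],"spin": 0},
  ],
)

```text
t: 10.25
ee_pos: [0.4519, 0.1445, 0.0233]
tcp_rot: [-0.702, 0.71, -0.048, 0.039]
ft_force: [0.2, -0.6, -0.7]
gripper_width: 0.546
```

play_rows(
  steps=[
    {"delta_pos": [0,0,0],"spin": 0},
    {"delta_pos": [0,0,0],"spin": 0},
    {"delta_pos": [0,0,0],"spin": 0},
    {"delta_pos": [0,0,0],"spin": 0},
    {"delta_pos": [0,0,0],"spin": 0},
    {"delta_pos": [0,0,0],"spin": 0},
  ],
  grip=-1,
)

```text
t: 10.85
ee_pos: [0.4523, 0.1448, 0.0243]
tcp_rot: [-0.702, 0.71, -0.048, 0.039]
ft_force: [-0.6, 0.2, -0.6]
gripper_width: 0.19
```

```bash
python3 go.py 0.4515 0.1445 0.022
```

```text
t 10.85 pos [0.4523 0.1448 0.0243] yaw -7.06 axis [-0.0125 -0.0102 -0.9999] w 0.19 F [-0.6  0.2 -0.6] j [-0.6   0.5   0.26  2.12 -0.22  0.57 -0.3 ]
delta [-0.8  2.3 -0.3] spin -0.1
```

play_rows(
  steps=[
    {"delta_pos": [0,-20,0],"spin": 0},
    {"delta_pos": [0,-25,0],"spin": 0},
    {"delta_pos": [0,-25,0],"spin": 0},
    {"delta_pos": [0,-25,0],"spin": 0},
    {"delta_pos": [0,-20,0],"spin": 0},
    {"delta_pos": [0,0,0],"spin": 0},
  ],
)

```text
t: 11.45
ee_pos: [0.4531, 0.1454, 0.1428]
tcp_rot: [-0.701, 0.71, -0.049, 0.039]
ft_force: [-0.0, -0.4, -1.9]
gripper_width: 0.188
```

```bash
python3 go.py 0.6413 -0.185 0.14
```

```text
t 11.45 pos [0.4531 0.1454 0.1428] yaw -7.09 axis [-0.0147 -0.0115 -0.9998] w 0.188 F [-0.  -0.4 -1.9] j [-0.67  0.29  0.34  2.06 -0.12  0.84 -0.39]
delta [ 227.6    3.8 -304.6] spin -0.1
```

play_rows(
  steps=[
    {"delta_pos": [12,-1,-15],"spin": 0},
    {"delta_pos": [24,-1,-32],"spin": 0},
    {"delta_pos": [24,-1,-32],"spin": 0},
    {"delta_pos": [24,-1,-32],"spin": 0},
    {"delta_pos": [24,-1,-32],"spin": 0},
    {"delta_pos": [24,-1,-32],"spin": 0},
    {"delta_pos": [24,-1,-32],"spin": 0},
    {"delta_pos": [24,-1,-32],"spin": 0},
    {"delta_pos": [24,-1,-32],"spin": 0},
    {"delta_pos": [16,0,-22],"spin": 0},
    {"delta_pos": [6,0,-10],"spin": 0},
    {"delta_pos": [0,0,0],"spin": 0},
  ],
)

```text
t: 12.65
ee_pos: [0.6437, -0.1939, 0.1397]
tcp_rot: [-0.702, 0.71, -0.05, 0.033]
ft_force: [-0.5, 0.4, -1.9]
gripper_width: 0.187
```

```bash
python3 go.py 0.6413 -0.185 0.07
```

```text
t 12.65 pos [ 0.6437 -0.1939  0.1397] yaw -6.71 axis [-0.0255 -0.0105 -0.9996] w 0.187 F [-0.5  0.4 -1.9] j [-0.04  0.63  0.41  1.56 -0.26  1.03  0.32]
delta [-1.7 69.6  9.5] spin 0.3
```

play_rows(
  steps=[
    {"delta_pos": [-2,15,9],"spin": 0},
    {"delta_pos": [0,20,0],"spin": 0},
    {"delta_pos": [0,20,0],"spin": 0},
    {"delta_pos": [0,15,0],"spin": 0},
    {"delta_pos": [0,0,0],"spin": 0},
  ],
)

```text
t: 13.15
ee_pos: [0.6388, -0.1786, 0.0649]
tcp_rot: [-0.703, 0.709, -0.05, 0.03]
ft_force: [0.0, -0.6, -1.8]
gripper_width: 0.188
```

```bash
cat > pk.py <<'E'
import sys
from h import *
x0,y0,x1,y1=map(int,sys.argv[2:6]); n=sys.argv[6] if len(sys.argv)>6 else "scene"
f=viewer.grab_frame(n)[:,:,::-1]; cv2.imwrite("pics/full_"+sys.argv[1],f)
cv2.imwrite("pics/"+sys.argv[1],cv2.resize(f[y0:y1,x0:x1],None,fx=5,fy=5,interpolation=2))
E
python3 go.py 0.6413 -0.185 0.0363
```

```text
t 13.15 pos [ 0.6388 -0.1786  0.0649] yaw -6.47 axis [-0.0278 -0.0072 -0.9996] w 0.188 F [ 0.  -0.6 -1.8] j [-0.04  0.71  0.37  1.62 -0.29  0.9   0.33]
delta [ 3.9 28.6 -5.7] spin 0.5
```

play_rows(
  steps=[
    {"delta_pos": [4,8,-6],"spin": 0.4},
    {"delta_pos": [0,10,0],"spin": 0},
    {"delta_pos": [0,5,0],"spin": 0},
    {"delta_pos": [0,0,0],"spin": 0},
  ],
)

```text
t: 13.55
ee_pos: [0.6425, -0.1851, 0.0416]
tcp_rot: [-0.703, 0.709, -0.051, 0.033]
ft_force: [0.1, 0.3, -0.8]
gripper_width: 0.186
```

```bash
python3 go.py 0.6413 -0.185 0.0363; python3 pk.py a4.png 165 200 305 310
```

```text
t 13.55 pos [ 0.6425 -0.1851  0.0416] yaw -6.87 axis [-0.0259 -0.0073 -0.9996] w 0.186 F [ 0.1  0.3 -0.8] j [-0.02  0.75  0.36  1.61 -0.31  0.87  0.34]
delta [-1.1  5.3 -0. ] spin 0.1
```

View pics/a4.png

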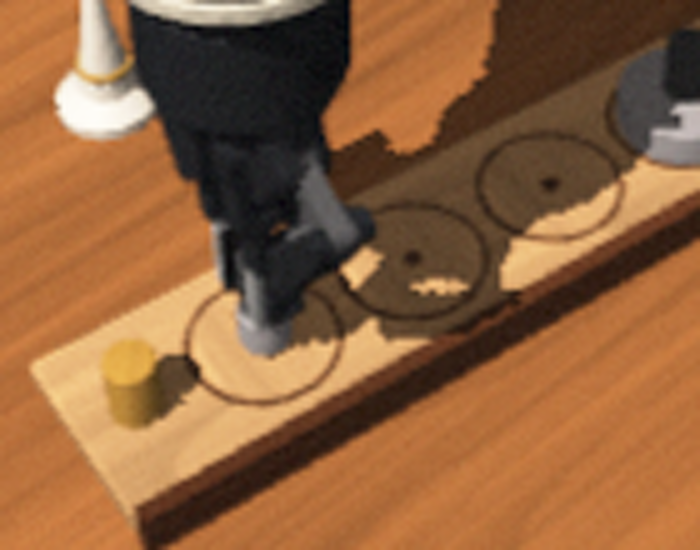

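Punch_22 foot at crop (265,337), ring centre (263,340): centred. Lower, release, rise.

play_rows(
  steps=[
    {"delta_pos": [-1,3,0],"spin": 0},
    {"delta_pos": [0,2,0],"spin": 0},
    {"delta_pos": [0,1,0],"spin": 0},
    {"delta_pos": [0,0,0],"spin": 0},
  ],
)

```text
t: 14.0
ee_pos: [0.6419, -0.1852, 0.0365]
tcp_rot: [-0.703, 0.709, -0.051, 0.034]
ft_force: [-0.5, -0.6, -2.1]
gripper_width: 0.186
```

```bash
python3 go.py 0.6413 -0.185 0.0363
```

```text
t 14.0 pos [ 0.6419 -0.1852  0.0365] yaw -6.87 axis [-0.0241 -0.0076 -0.9997] w 0.186 F [-0.5 -0.6 -2.1] j [-0.02  0.75  0.36  1.61 -0.31  0.85  0.34]
delta [-0.6  0.2  0.1] spin 0.1
```

play_rows(
  steps=[
    {"delta_pos": [0,1,0],"spin": 0},
    {"delta_pos": [0,0.5,0],"spin": 0},
  ],
)

```text
t: 14.2
ee_pos: [0.6422, -0.1853, 0.0361]
tcp_rot: [-0.703, 0.709, -0.05, 0.034]
ft_force: [-4.9, 1.7, 8.1]
gripper_width: 0.191
```

play_rows(
  steps=[
    {"delta_pos": [0,0,0],"spin": 0},
    {"delta_pos": [0,0,0],"spin": 0},
    {"delta_pos": [0,0,0],"spin": 0},
    {"delta_pos": [0,0,0],"spin": 0},
  ],
  grip=0.1,
)

```text
t: 14.6
ee_pos: [0.6426, -0.1854, 0.0366]
tcp_rot: [-0.703, 0.709, -0.05, 0.035]
ft_force: [0.2, -0.5, -0.1]
gripper_width: 0.546
```

play_rows(
  steps=[
    {"delta_pos": [0,-15,0],"spin": 0},
    {"delta_pos": [0,-25,0],"spin": 0},
    {"delta_pos": [0,-25,0],"spin": 0},
    {"delta_pos": [0,-25,0],"spin": 0},
    {"delta_pos": [0,-15,0],"spin": 0},
    {"delta_pos": [0,0,0],"spin": 0},
  ],
)

```text
t: 15.2
ee_pos: [0.6451, -0.1849, 0.1498]
tcp_rot: [-0.702, 0.709, -0.05, 0.035]
ft_force: [-0.5, 0.7, -0.2]
gripper_width: 0.551
```

```bash
python3 go.py 0.457 0.0215 0.12
```

```text
t 15.2 pos [ 0.6451 -0.1849  0.1498] yaw -6.89 axis [-0.0215 -0.0083 -0.9997] w 0.551 F [-0.5  0.7 -0.2] j [-0.05  0.62  0.41  1.55 -0.26  1.04  0.3 ]
delta [-210.9   32.1  182.7] spin 0.1
```

play_rows(
  steps=[
    {"delta_pos": [-15,0,13],"spin": 0},
    {"delta_pos": [-28,0,24],"spin": 0},
    {"delta_pos": [-28,0,24],"spin": 0},
    {"delta_pos": [-28,1,24],"spin": 0},
    {"delta_pos": [-28,2,24],"spin": 0},
    {"delta_pos": [-28,3,24],"spin": 0},
    {"delta_pos": [-28,3,24],"spin": 0},
    {"delta_pos": [-18,3,16],"spin": 0},
    {"delta_pos": [-5,0,5],"spin": 0},
    {"delta_pos": [0,0,0],"spin": 0},
  ],
)

```text
t: 16.2
ee_pos: [0.4509, 0.0229, 0.1351]
tcp_rot: [-0.702, 0.71, -0.052, 0.033]
ft_force: [0.3, 0.2, 0.1]
gripper_width: 0.549
```

```bash
python3 go.py 0.457 0.0215 0.07
```

```text
t 16.2 pos [0.4509 0.0229 0.1351] yaw -6.86 axis [-0.0272 -0.0096 -0.9996] w 0.549 F [0.3 0.2 0.1] j [-0.47  0.27  0.4   2.11 -0.13  0.81 -0.11]
delta [ 7.9 64.9  0.2] spin 0.1
```

play_rows(
  steps=[
    {"delta_pos": [7,15,0],"spin": 0},
    {"delta_pos": [0,20,0],"spin": 0},
    {"delta_pos": [0,20,0],"spin": 0},
    {"delta_pos": [0,10,0],"spin": 0},
    {"delta_pos": [0,0,0],"spin": 0},
  ],
)

```text
t: 16.7
ee_pos: [0.46, 0.0177, 0.0681]
tcp_rot: [-0.701, 0.71, -0.052, 0.035]
ft_force: [0.2, -0.0, 0.9]
gripper_width: 0.552
```

```bash
python3 go.py 0.457 0.0215 0.023
```

```text
t 16.7 pos [0.46   0.0177 0.0681] yaw -7.06 axis [-0.0244 -0.0108 -0.9996] w 0.552 F [ 0.2 -0.   0.9] j [-0.42  0.41  0.36  2.13 -0.21  0.66 -0.03]
delta [-2.5 45.1  4. ] spin -0.1
```

play_rows(
  steps=[
    {"delta_pos": [-3,14,4],"spin": 0},
    {"delta_pos": [0,14,0],"spin": 0},
    {"delta_pos": [0,10,0],"spin": 0},
    {"delta_pos": [0,0,0],"spin": 0},
  ],
)

```text
t: 17.1
ee_pos: [0.4592, 0.0201, 0.031]
tcp_rot: [-0.701, 0.71, -0.052, 0.037]
ft_force: [-0.3, 0.3, 0.0]
gripper_width: 0.551
```

```bash
python3 go.py 0.457 0.0215 0.023
```

```text
t 17.1 pos [0.4592 0.0201 0.031 ] yaw -7.2 axis [-0.0215 -0.0109 -0.9997] w 0.551 F [-0.3  0.3  0. ] j [-0.39  0.48  0.33  2.15 -0.26  0.58 -0.  ]
delta [-2.2  8.   1.2] spin -0.2
```

play_rows(
  steps=[
    {"delta_pos": [-2,4,1],"spin": 0},
    {"delta_pos": [0,3,0],"spin": 0},
    {"delta_pos": [0,0,0],"spin": 0},
  ],
)

```text
t: 17.4
ee_pos: [0.4581, 0.0211, 0.0249]
tcp_rot: [-0.701, 0.71, -0.051, 0.038]
ft_force: [0.6, 0.8, 0.8]
gripper_width: 0.55
```

play_rows(
  steps=[
    {"delta_pos": [0,0,0],"spin": 0},
    {"delta_pos": [0,0,0],"spin": 0},
    {"delta_pos": [0,0,0],"spin": 0},
    {"delta_pos": [0,0,0],"spin": 0},
    {"delta_pos": [0,0,0],"spin": 0},
    {"delta_pos": [0,0,0],"spin": 0},
  ],
  grip=-1,
)

```text
t: 18.0
ee_pos: [0.4583, 0.0213, 0.0256]
tcp_rot: [-0.702, 0.71, -0.051, 0.038]
ft_force: [-0.6, 1.4, -2.1]
gripper_width: 0.186
```

```bash
python3 go.py 0.457 0.0215 0.023
```

```text
t 18.0 pos [0.4583 0.0213 0.0256] yaw -7.21 axis [-0.0192 -0.0102 -0.9998] w 0.186 F [-0.6  1.4 -2.1] j [-0.39  0.49  0.32  2.15 -0.26  0.56 -0.  ]
delta [-1.2  2.6  0.1] spin -0.2
```

play_rows(
  steps=[
    {"delta_pos": [0,-20,0],"spin": 0},
    {"delta_pos": [0,-25,0],"spin": 0},
    {"delta_pos": [0,-25,0],"spin": 0},
    {"delta_pos": [0,-25,0],"spin": 0},
    {"delta_pos": [0,-20,0],"spin": 0},
    {"delta_pos": [0,0,0],"spin": 0},
  ],
)

```text
t: 18.6
ee_pos: [0.4597, 0.0221, 0.1441]
tcp_rot: [-0.701, 0.71, -0.052, 0.037]
ft_force: [1.2, -0.4, -1.8]
gripper_width: 0.188
```

```bash
python3 go.py 0.650 -0.1135 0.14
```

```text
t 18.6 pos [0.4597 0.0221 0.1441] yaw -7.25 axis [-0.0217 -0.0111 -0.9997] w 0.188 F [ 1.2 -0.4 -1.8] j [-0.48  0.27  0.42  2.09 -0.13  0.83 -0.12]
delta [ 205.9    1.5 -110.5] spin -0.2
```

Place height is 0.0256+0.012 = 0.0376.

play_rows(
  steps=[
    {"delta_pos": [14,-1,-7],"spin": 0},
    {"delta_pos": [28,-1,-15],"spin": 0},
    {"delta_pos": [28,-1,-15],"spin": 0},
    {"delta_pos": [28,-1,-15],"spin": 0},
    {"delta_pos": [28,-1,-15],"spin": 0},
    {"delta_pos": [28,-1,-15],"spin": 0},
    {"delta_pos": [28,-1,-15],"spin": 0},
    {"delta_pos": [18,0,-10],"spin": 0},
    {"delta_pos": [4,0,0],"spin": 0},
    {"delta_pos": [0,0,0],"spin": 0},
  ],
)

```text
t: 19.6
ee_pos: [0.652, -0.1132, 0.1368]
tcp_rot: [-0.702, 0.709, -0.054, 0.032]
ft_force: [0.1, -0.3, -2.1]
gripper_width: 0.187
```

```bash
python3 go.py 0.65 -0.1135 0.07
```

```text
t 19.6 pos [ 0.652  -0.1132  0.1368] yaw -7.02 axis [-0.0315 -0.0088 -0.9995] w 0.187 F [ 0.1 -0.3 -2.1] j [-0.16  0.62  0.41  1.58 -0.26  1.02  0.2 ]
delta [ 0.  66.8  0.3] spin -0.0
```

play_rows(
  steps=[
    {"delta_pos": [0,15,0],"spin": 0},
    {"delta_pos": [0,20,0],"spin": 0},
    {"delta_pos": [0,20,0],"spin": 0},
    {"delta_pos": [0,12,0],"spin": 0},
    {"delta_pos": [0,0,0],"spin": 0},
  ],
)

```text
t: 20.1
ee_pos: [0.646, -0.1102, 0.0628]
tcp_rot: [-0.703, 0.709, -0.055, 0.03]
ft_force: [0.0, 0.3, -0.6]
gripper_width: 0.185
```

```bash
python3 go.py 0.65 -0.1135 0.0376
```

```text
t 20.1 pos [ 0.646  -0.1102  0.0628] yaw -6.87 axis [-0.0351 -0.0067 -0.9994] w 0.185 F [ 0.   0.3 -0.6] j [-0.15  0.71  0.38  1.63 -0.3   0.9   0.22]
delta [ 5.3 25.1 -2.5] spin 0.1
```

play_rows(
  steps=[
    {"delta_pos": [5,8,-2.5],"spin": 0},
    {"delta_pos": [0,8,0],"spin": 0},
    {"delta_pos": [0,4,0],"spin": 0},
    {"delta_pos": [0,0,0],"spin": 0},
  ],
)

```text
t: 20.5
ee_pos: [0.6508, -0.1133, 0.0421]
tcp_rot: [-0.703, 0.709, -0.054, 0.03]
ft_force: [-0.6, 1.1, -0.8]
gripper_width: 0.188
```

```bash
python3 go.py 0.65 -0.1135 0.0376; python3 pk.py a5.png 165 180 325 300
```

```text
t 20.5 pos [ 0.6508 -0.1133  0.0421] yaw -6.84 axis [-0.0335 -0.0067 -0.9994] w 0.188 F [-0.6  1.1 -0.8] j [-0.13  0.74  0.37  1.62 -0.31  0.87  0.24]
delta [-0.6  4.6 -0.3] spin 0.2
```

View pics/a5.png

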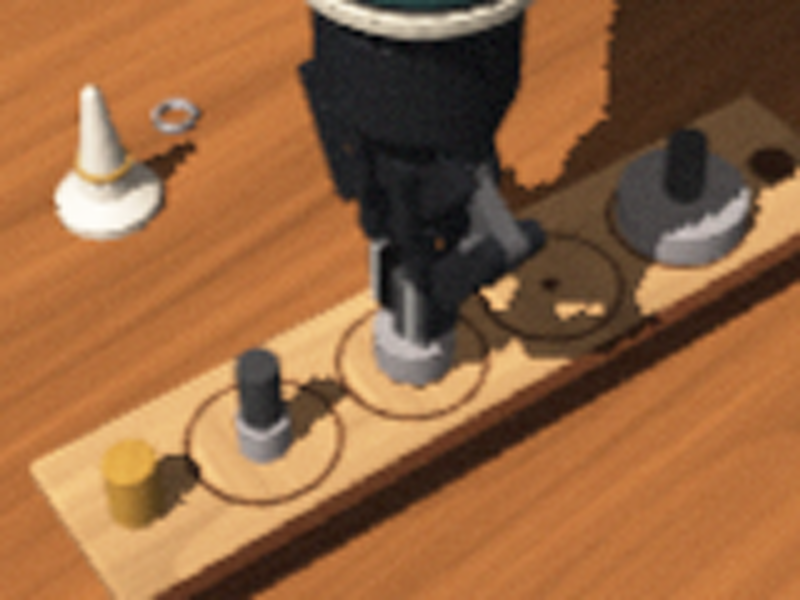

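Punch_22 stands centred (base (264,445), ring (264,441)). Punch_34 hangs over ring 2 at (414,355), ring centre (412,358). The cone is untouched. Lower and release.

play_rows(
  steps=[
    {"delta_pos": [0,3,0],"spin": 0},
    {"delta_pos": [0,2,0],"spin": 0},
    {"delta_pos": [0,1,0],"spin": 0},
    {"delta_pos": [0,0,0],"spin": 0},
  ],
)

```text
t: 20.95
ee_pos: [0.6514, -0.1135, 0.0377]
tcp_rot: [-0.703, 0.709, -0.053, 0.031]
ft_force: [0.7, 0.8, -1.6]
gripper_width: 0.192
```

```bash
python3 go.py 0.65 -0.1135 0.0376
```

```text
t 20.95 pos [ 0.6514 -0.1135  0.0377] yaw -6.85 axis [-0.0312 -0.0067 -0.9995] w 0.192 F [ 0.7  0.8 -1.6] j [-0.13  0.75  0.37  1.63 -0.31  0.86  0.24]
delta [-1.4  0.2 -0.2] spin 0.2
```

play_rows(
  steps=[
    {"delta_pos": [-1,0.5,0],"spin": 0},
    {"delta_pos": [0,0.5,0],"spin": 0},
  ],
)

```text
t: 21.15
ee_pos: [0.6509, -0.1134, 0.0375]
tcp_rot: [-0.703, 0.709, -0.052, 0.032]
ft_force: [-4.6, 0.4, 9.9]
gripper_width: 0.184
```

play_rows(
  steps=[
    {"delta_pos": [0,0,0],"spin": 0},
    {"delta_pos": [0,0,0],"spin": 0},
    {"delta_pos": [0,0,0],"spin": 0},
    {"delta_pos": [0,0,0],"spin": 0},
  ],
  grip=0.1,
)

```text
t: 21.55
ee_pos: [0.6509, -0.1135, 0.0375]
tcp_rot: [-0.703, 0.709, -0.052, 0.032]
ft_force: [-0.7, -0.5, -0.1]
gripper_width: 0.549
```

play_rows(
  steps=[
    {"delta_pos": [0,-15,0],"spin": 0},
    {"delta_pos": [0,-25,0],"spin": 0},
    {"delta_pos": [0,-25,0],"spin": 0},
    {"delta_pos": [0,-25,0],"spin": 0},
    {"delta_pos": [0,-15,0],"spin": 0},
    {"delta_pos": [0,0,0],"spin": 0},
  ],
)

```text
t: 22.15
ee_pos: [0.6542, -0.1131, 0.1506]
tcp_rot: [-0.703, 0.709, -0.052, 0.032]
ft_force: [0.6, 0.0, -0.8]
gripper_width: 0.551
```

```bash
python3 go.py 0.53 -0.3605 0.14
```

```text
t 22.15 pos [ 0.6542 -0.1131  0.1506] yaw -6.88 axis [-0.0288 -0.0072 -0.9996] w 0.551 F [ 0.6  0.  -0.8] j [-0.17  0.61  0.42  1.57 -0.26  1.05  0.2 ]
delta [ -93.3   15.9 -260.4] spin 0.1
```

play_rows(
  steps=[
    {"delta_pos": [-5,0,-15],"spin": 0},
    {"delta_pos": [-12,0,-33],"spin": 0},
    {"delta_pos": [-12,0,-33],"spin": 0},
    {"delta_pos": [-12,0,-33],"spin": 0},
    {"delta_pos": [-12,0,-33],"spin": 0},
    {"delta_pos": [-12,0,-33],"spin": 0},
    {"delta_pos": [-12,0,-33],"spin": 0},
    {"delta_pos": [-10,0,-28],"spin": 0},
    {"delta_pos": [-5,0,-12],"spin": 0},
    {"delta_pos": [0,0,0],"spin": 0},
  ],
)

```text
t: 23.15
ee_pos: [0.5183, -0.3667, 0.1481]
tcp_rot: [-0.703, 0.708, -0.058, 0.029]
ft_force: [0.5, 1.2, -0.0]
gripper_width: 0.548
```

```bash
python3 go.py 0.53 -0.3605 0.07
```

```text
t 23.15 pos [ 0.5183 -0.3667  0.1481] yaw -7.04 axis [-0.0407 -0.0048 -0.9992] w 0.548 F [ 0.5  1.2 -0. ] j [ 0.22  0.57  0.46  1.65 -0.26  1.01  0.64]
delta [13.9 77.6  8.3] spin -0.0
```

play_rows(
  steps=[
    {"delta_pos": [12,15,8],"spin": 0},
    {"delta_pos": [2,20,0],"spin": 0},
    {"delta_pos": [0,20,0],"spin": 0},
    {"delta_pos": [0,18,0],"spin": 0},
    {"delta_pos": [0,0,0],"spin": 0},
  ],
)

```text
t: 23.65
ee_pos: [0.5353, -0.3518, 0.067]
tcp_rot: [-0.705, 0.707, -0.055, 0.026]
ft_force: [-0.4, 1.1, -1.0]
gripper_width: 0.551
```

```bash
python3 go.py 0.53 -0.3605 0.024;  python3 pk.py a6.png 50 200 180 310
```

```text
t 23.65 pos [ 0.5353 -0.3518  0.067 ] yaw -6.6 axis [-4.170e-02  1.000e-04 -9.991e-01] w 0.551 F [-0.4  1.1 -1. ] j [ 0.23  0.69  0.42  1.67 -0.31  0.89  0.65]
delta [-2.5 43.1 -9.1] spin 0.4
```

View pics/a6.png

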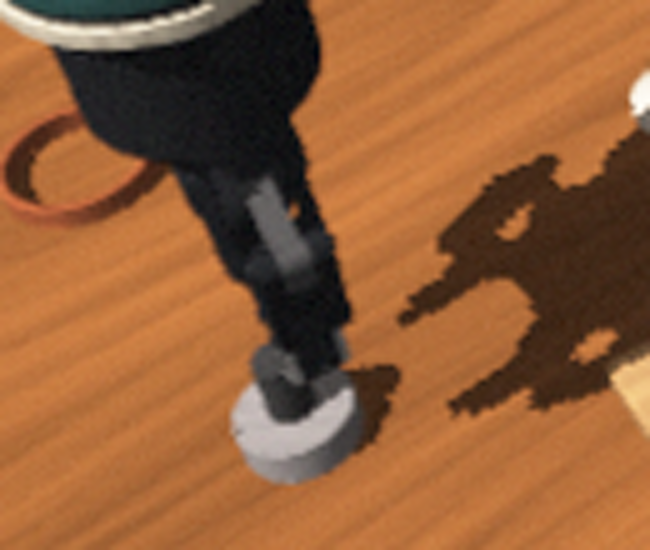

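The fingers are over the shank (285,395), slightly to the +y side as the numbers say. Correct that, then descend.

play_rows(
  steps=[
    {"delta_pos": [-1,2,-9],"spin": 0},
    {"delta_pos": [0,14,0],"spin": 0},
    {"delta_pos": [0,14,0],"spin": 0},
    {"delta_pos": [0,5,0],"spin": 0},
    {"delta_pos": [0,0,0],"spin": 0},
  ],
)

```text
t: 24.2
ee_pos: [0.5343, -0.3606, 0.0319]
tcp_rot: [-0.705, 0.707, -0.053, 0.026]
ft_force: [-0.6, 0.3, 0.0]
gripper_width: 0.547
```

```bash
python3 go.py 0.53 -0.3605 0.024
```

```text
t 24.2 pos [ 0.5343 -0.3606  0.0319] yaw -6.47 axis [-0.0382 -0.0013 -0.9993] w 0.547 F [-0.6  0.3  0. ] j [ 0.26  0.74  0.4   1.67 -0.33  0.83  0.68]
delta [-4.   8.1 -0.4] spin 0.5
```

play_rows(
  steps=[
    {"delta_pos": [-4,4,-0.5],"spin": 0.3},
    {"delta_pos": [0,3,0],"spin": 0},
    {"delta_pos": [0,0,0],"spin": 0},
  ],
)

```text
t: 24.5
ee_pos: [0.5297, -0.3608, 0.0248]
tcp_rot: [-0.704, 0.707, -0.055, 0.029]
ft_force: [0.4, -0.8, 0.1]
gripper_width: 0.552
```

play_rows(
  steps=[
    {"delta_pos": [0,0,0],"spin": 0},
    {"delta_pos": [0,0,0],"spin": 0},
    {"delta_pos": [0,0,0],"spin": 0},
    {"delta_pos": [0,0,0],"spin": 0},
    {"delta_pos": [0,0,0],"spin": 0},
    {"delta_pos": [0,0,0],"spin": 0},
  ],
  grip=-1,
)

```text
t: 25.1
ee_pos: [0.5299, -0.3609, 0.0254]
tcp_rot: [-0.704, 0.707, -0.055, 0.029]
ft_force: [-0.2, 0.6, -1.7]
gripper_width: 0.188
```

```bash
python3 go.py 0.53 -0.3605 0.024
```

```text
t 25.1 pos [ 0.5299 -0.3609  0.0254] yaw -6.81 axis [-0.0373 -0.0018 -0.9993] w 0.188 F [-0.2  0.6 -1.7] j [ 0.26  0.74  0.39  1.68 -0.33  0.82  0.68]
delta [0.1 1.4 0.4] spin 0.2
```

play_rows(
  steps=[
    {"delta_pos": [0,-20,0],"spin": 0},
    {"delta_pos": [0,-25,0],"spin": 0},
    {"delta_pos": [0,-25,0],"spin": 0},
    {"delta_pos": [0,-25,0],"spin": 0},
    {"delta_pos": [0,-20,0],"spin": 0},
    {"delta_pos": [0,0,0],"spin": 0},
  ],
)

```text
t: 25.7
ee_pos: [0.5333, -0.3597, 0.1426]
tcp_rot: [-0.705, 0.706, -0.056, 0.028]
ft_force: [-0.0, -0.5, -4.1]
gripper_width: 0.189
```

```bash
python3 go.py 0.659 -0.042 0.14
```

```text
t 25.7 pos [ 0.5333 -0.3597  0.1426] yaw -6.81 axis [-4.080e-02  5.000e-04 -9.992e-01] w 0.189 F [-0.  -0.5 -4.1] j [ 0.22  0.6   0.45  1.63 -0.27  1.02  0.63]
delta [ 87.1  -2.4 330.4] spin 0.2
```

play_rows(
  steps=[
    {"delta_pos": [5,-1,18],"spin": 0},
    {"delta_pos": [9,-1,34],"spin": 0},
    {"delta_pos": [9,-1,34],"spin": 0},
    {"delta_pos": [9,-1,34],"spin": 0},
    {"delta_pos": [9,-1,34],"spin": 0},
    {"delta_pos": [9,-1,34],"spin": 0},
    {"delta_pos": [9,-1,34],"spin": 0},
    {"delta_pos": [9,-1,34],"spin": 0},
    {"delta_pos": [9,-1,34],"spin": 0},
    {"delta_pos": [7,0,26],"spin": 0},
    {"delta_pos": [3,0,10],"spin": 0},
    {"delta_pos": [0,0,0],"spin": 0},
  ],
)

```text
t: 26.9
ee_pos: [0.6573, -0.0246, 0.1305]
tcp_rot: [0.706, -0.705, 0.062, -0.021]
ft_force: [0.5, -0.7, -2.8]
gripper_width: 0.19
```

```bash
python3 go.py 0.659 -0.042 0.07
```

```text
t 26.9 pos [ 0.6573 -0.0246  0.1305] yaw -6.67 axis [-0.0576  0.0051 -0.9983] w 0.19 F [ 0.5 -0.7 -2.8] j [-0.28  0.64  0.39  1.57 -0.27  1.05  0.08]
delta [  7.2  60.2 -17. ] spin 0.3
```

play_rows(
  steps=[
    {"delta_pos": [5,5,-12],"spin": 0},
    {"delta_pos": [2,15,-5],"spin": 0},
    {"delta_pos": [0,20,0],"spin": 0},
    {"delta_pos": [0,15,0],"spin": 0},
    {"delta_pos": [0,0,0],"spin": 0},
  ],
)

```text
t: 27.4
ee_pos: [0.6562, -0.0499, 0.0688]
tcp_rot: [-0.705, 0.706, -0.065, 0.022]
ft_force: [-0.2, 0.3, -2.9]
gripper_width: 0.185
```

```bash
python3 go.py 0.659 -0.042 0.0376
```

```text
t 27.4 pos [ 0.6562 -0.0499  0.0688] yaw -7.06 axis [-0.0611  0.0029 -0.9981] w 0.185 F [-0.2  0.3 -2.9] j [-0.23  0.71  0.37  1.6  -0.3   0.95  0.13]
delta [ 3.7 31.   8.3] spin -0.1
```

play_rows(
  steps=[
    {"delta_pos": [4,6,8],"spin": 0},
    {"delta_pos": [0,10,0],"spin": 0},
    {"delta_pos": [0,8,0],"spin": 0},
    {"delta_pos": [0,0,0],"spin": 0},
  ],
)

```text
t: 27.8
ee_pos: [0.6604, -0.0425, 0.0431]
tcp_rot: [-0.705, 0.706, -0.065, 0.022]
ft_force: [0.1, -0.3, -4.2]
gripper_width: 0.181
```

```bash
python3 go.py 0.659 -0.042 0.0376; python3 pk.py a7.png 180 180 340 300
```

```text
t 27.8 pos [ 0.6604 -0.0425  0.0431] yaw -7.11 axis [-0.0604  0.0028 -0.9982] w 0.181 F [ 0.1 -0.3 -4.2] j [-0.23  0.75  0.36  1.6  -0.31  0.91  0.13]
delta [-1.1  5.5  0.4] spin -0.1
```

View pics/a7.png

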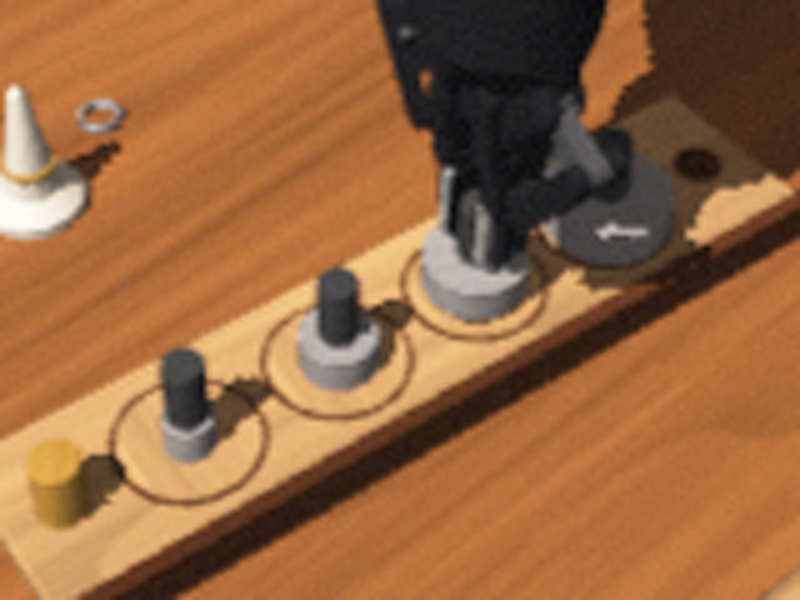

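The 46 is over ring 3 (foot (474,280), ring (473,284)). The 22 and 34 stand centred. Lower and release.

play_rows(
  steps=[
    {"delta_pos": [-1,3,0],"spin": 0},
    {"delta_pos": [0,2,0],"spin": 0},
    {"delta_pos": [0,1,0],"spin": 0},
    {"delta_pos": [0,0,0],"spin": 0},
  ],
)

```text
t: 28.25
ee_pos: [0.6598, -0.0426, 0.0385]
tcp_rot: [-0.705, 0.706, -0.064, 0.023]
ft_force: [-0.6, -0.7, -3.7]
gripper_width: 0.185
```

play_rows(
  steps=[
    {"delta_pos": [0,0.5,0],"spin": 0},
    {"delta_pos": [0,0,0],"spin": 0},
  ],
)

```text
t: 28.45
ee_pos: [0.6599, -0.0426, 0.0382]
tcp_rot: [-0.705, 0.706, -0.064, 0.023]
ft_force: [0.2, -0.3, -3.7]
gripper_width: 0.187
```

play_rows(
  steps=[
    {"delta_pos": [0,0,0],"spin": 0},
    {"delta_pos": [0,0,0],"spin": 0},
    {"delta_pos": [0,0,0],"spin": 0},
    {"delta_pos": [0,0,0],"spin": 0},
  ],
  grip=0.1,
)

```text
t: 28.85
ee_pos: [0.6607, -0.0428, 0.0392]
tcp_rot: [-0.705, 0.706, -0.064, 0.024]
ft_force: [-0.2, 1.5, -0.7]
gripper_width: 0.551
```

play_rows(
  steps=[
    {"delta_pos": [0,-15,0],"spin": 0},
    {"delta_pos": [0,-25,0],"spin": 0},
    {"delta_pos": [0,-25,0],"spin": 0},
    {"delta_pos": [0,-25,0],"spin": 0},
    {"delta_pos": [0,-25,0],"spin": 0},
    {"delta_pos": [0,-15,0],"spin": 0},
    {"delta_pos": [0,0,0],"spin": 0},
  ],
)

```text
t: 29.55
ee_pos: [0.6688, -0.0438, 0.1811]
tcp_rot: [-0.705, 0.706, -0.063, 0.026]
ft_force: [0.7, -0.1, -0.3]
gripper_width: 0.546
```

play_rows(
  steps=[
    {"delta_pos": [-20,0,20],"spin": 0},
    {"delta_pos": [-30,0,30],"spin": 0},
    {"delta_pos": [-30,0,30],"spin": 0},
    {"delta_pos": [-30,0,30],"spin": 0},
    {"delta_pos": [-30,0,30],"spin": 0},
    {"delta_pos": [-20,0,30],"spin": 0},
    {"delta_pos": [-10,0,30],"spin": 0},
    {"delta_pos": [0,0,20],"spin": 0},
    {"delta_pos": [0,0,0],"spin": 0},
  ],
)

```text
t: 30.45
ee_pos: [0.5201, 0.2028, 0.1899]
tcp_rot: [-0.705, 0.706, -0.063, 0.026]
ft_force: [-0.6, -0.6, 0.3]
gripper_width: 0.552
```

```bash
python3 go.py 0.668 0.029 0.14; python3 pk.py a8.png 180 180 340 300;  python3 pk.py a9.png 220 110 375 230 top
python3 - <<'E'
import cv2,numpy as np
a=cv2.imread("pics/a8.png");b=cv2.imread("pics/a9.png")
cv2.imwrite("pics/a10.png",np.hstack([cv2.resize(a,(400,300)),cv2.resize(b,(388,300))]))
E
```

```text
t 30.45 pos [0.5201 0.2028 0.1899] yaw -7.26 axis [-0.0522  0.0018 -0.9986] w 0.552 F [-0.6 -0.6  0.3] j [-0.71  0.39  0.37  1.8  -0.18  1.04 -0.39]
delta [ 171.    41.8 -153.5] spin -0.3
```

View pics/a8.png

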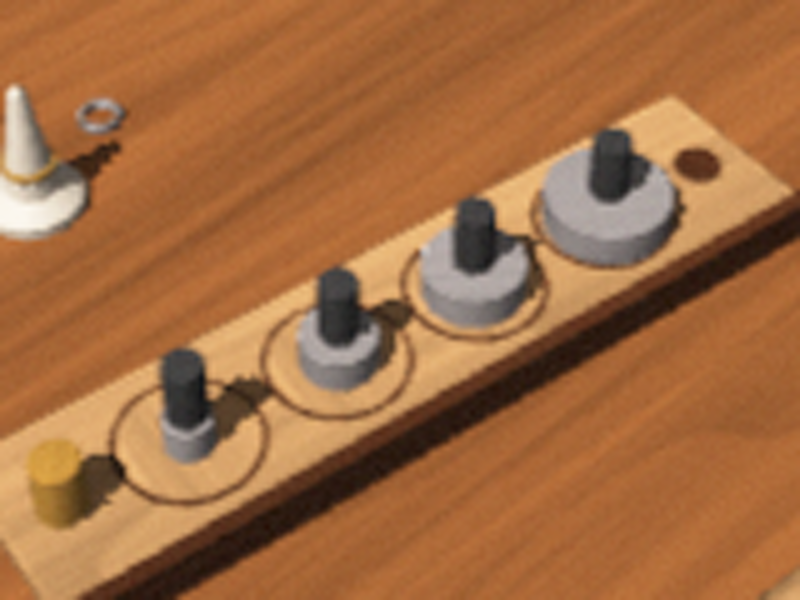

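View pics/a9.png

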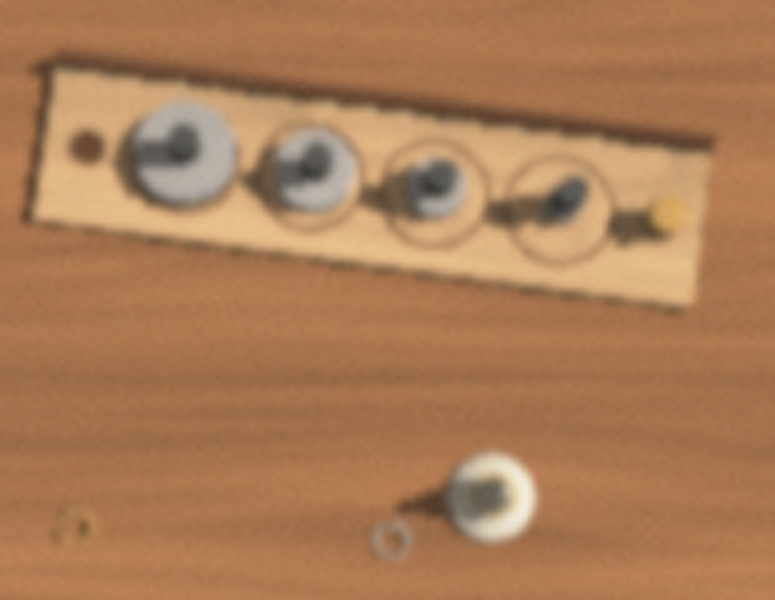

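All four stand upright in order, and the cone is untouched. In the scene crop the shank tops run (182,365), (338,285), (475,213), (611,145). The 58 looks a few mm off, so I'll measure all of them.

Run:
```python
from h import *
rows=[(.6413,-.185),(.65,-.1135),(.659,-.042),(.668,.0293)]
yv=np.array([.123,.992]);xv=np.array([.992,-.123])
f=cv2.imread("pics/full_a9.png");h=cv2.cvtColor(f,cv2.COLOR_BGR2HSV)
for r in rows:
    p=proj("top",np.array([*r,.03])).astype(int); a=16
    m=(h[p[1]-a:p[1]+a,p[0]-a:p[0]+a,1]<65).astype(np.uint8)
    n,l,st,c=cv2.connectedComponentsWithStats(m);i=1+np.argmax(st[1:,4])
    (cx,cy),d=cv2.minEnclosingCircle(np.argwhere(l==i)[:,::-1].astype(np.float32).reshape(-1,1,2))
    for q in (c[i],(cx,cy)):
        w=cast("top",np.array(q)+p-a,.03)[:2]-[.0012,0]  # top camera reads rings ~1.2 mm high in x vs the mean
        print(st[i][4],"d",round(2*d,1),"err along row %.1f across %.1f mm"%((w-r)@yv*1e3,(w-r)@xv*1e3))
# scene: shank tops (pixels of the crop /5 + offset), z=0.060
for r,q in zip(rows,[(182,362),(338,281),(475,211),(611,141)]):
    w=cast("scene",(q[0]/5+180-.4,q[1]/5+180-.4),.06)[:2]+[.0012,0];print("scene",((w-r)@yv*1e3).round(1),((w-r)@xv*1e3).round(1))
```

```text
45 d 8.6 err along row -0.2 across 1.5 mm
45 d 8.6 err along row 0.1 across 2.0 mm
105 d 11.7 err along row 1.7 across -1.3 mm
105 d 11.7 err along row 1.0 across -1.8 mm
213 d 16.6 err along row -1.5 across -0.2 mm
213 d 16.6 err along row -1.1 across -0.6 mm
342 d 21.0 err along row 0.8 across -0.7 mm
342 d 21.0 err along row 1.2 across -1.0 mm
scene 0.1 0.9
scene 0.6 0.9
scene -2.9 1.1
scene -1.2 1.1
```

Every offset is within 3 mm in both views, so I'm handing in.

```bash
python3 -c "
from cell import order; print(order.sign_off())"
```

```text
the job is handed in; nothing more can be done
None
```

All four punches are back on the rack, upright with shanks up, in the order asked. From the brass stop outward they are 22, 34, 46 and 58 mm. I handed the job in at about 31 s on the robot's clock, with the gripper open, touching nothing and well clear of the rack.

- **Centring:** the last measurements in both cameras put every punch within about 3 mm of its ring centre, against the 1 cm allowed. An earlier rough reading had the 58 mm punch 3–4 mm off; the final measurement gave about 1–1.5 mm, so I left it.
- **Camera agreement:** the two views differ by 2–3 mm, about what the calibration allows.
- **Other objects:** the white cone stood where it was in the last pictures. I did not touch it or the pink and orange look-alikes.
- **Tool tilt:** the tool drifted to about 3.5° off vertical by the last placing. The last pictures show all four punches standing flat.
- **Forces:** the wrist force I read stayed around 10 N or less, and the gripper's body was never brought against anything.

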